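Build up a V-block pipe support on a recessed base plate

TASK

Build a pipe support on the rectangular metal base plate, working from the bottom up: lay the larger dark steel stop disc flat in the plate's round recess, centre the smaller disc on top of it, then centre the empty V-block on that, groove upward and running along the long side of the plate. Last, take the short pipe from the other V-block and lay it in the groove of the one you placed, with its middle over the middle of the block; do not knock over the two copper nozzles.

Things in the scene. Friction and masses are not known exactly. Their poses are not given: they have to be found in the camera images.
- base_recess (a point): Base plate: bright steel rectangle 120 x 86 x 10 mm with a dark screw head at each corner, fixed to the cart. In its middle is a round recess (counterbore) 65 mm in diameter and 4 mm deep with a darker floor. The point is the centre of the recess floor, 6 mm above the cart top and 4 mm below the plate's top. x: along the plate's 120 mm side; z: up.
- disc_large_mid (a point): Larger dark steel stop disc, 60 mm in diameter, 12 mm thick, with an off-centre hole; loose, lying flat on the cart. The point is its centre, half-way up; z: its axis (up). About 0.2 kg. Seated in the recess it stands 8 mm proud of the plate; fingertips that reach less than 4 mm above its underside would touch the plate's top first.
- disc_small_mid (a point): Smaller dark steel stop disc, 50 mm in diameter (49 across some directions), 12 mm thick, with an off-centre hole; loose, lying flat on the cart. The point is its centre, half-way up; z: its axis (up). About 0.2 kg.
- v_free_mid (a point): The empty V-block: bright steel block 50 x 50 x 30 mm (z), loose, about 0.38 kg, with a V groove along its top that is 36 mm wide at the mouth and 16 mm deep (bottom of the V 14 mm above the underside). The point is its centre, half-way up (15 mm above its underside). x: along the groove; y: across it, towards the two plain 50 x 30 mm side faces; z: up.
- pipe_mid (a point): Short steel pipe, 42 mm outside diameter, 90 mm long, about 0.28 to 0.44 kg, loose, at the start lying in the groove of the second V-block. The point is the middle of its axis; x: along the pipe (y and z turn with the pipe as it rolls). Lying in a V-block its axis is 42 mm above that block's underside, 12 mm above its top edges.
- v_rest: The second V-block, the same size as the empty one, fixed to the cart; the pipe lies in its groove at the start. Origin: centre of its underside; x: along the groove; z: up.
- nozzle_a_mid (a point): Copper gas nozzle, standing on the cart on the robot's left (+y), 25 mm in diameter, 58 mm tall, loose; a bystander. The point is its centre, half-way up; z: its axis.
- nozzle_b_mid (a point): Copper gas nozzle like the other, standing on the robot's right (-y), loose; a bystander. The point is its centre, half-way up; z: its axis.
Not all that is in view belongs to the job. Leave any blue or purple look-alike of the part that bears disc_large_mid alone.

How it is judged (in metres and radians):
On the way, in this order (a step that is already met when the one before it is completed fails the run):
1. the larger disc lies flat in the recess of the base plate (z of disc_large_mid in the frame of base_recess between 0.0035 and 0.0085 m and horizontal distance between disc_large_mid and base_recess below 0.006 m and angle between disc_large_mid's own z axis and vertical below 0.06 rad), for 0.2 s.
2. the smaller disc lies centred on the larger one (all of step 1 and z of disc_small_mid in the frame of base_recess between 0.015 and 0.021 m and horizontal distance between disc_small_mid and disc_large_mid below 0.012 m and angle between disc_small_mid's own z axis and vertical below 0.07 rad), for 0.2 s.
3. the empty V-block stands centred on the smaller disc, groove along the plate (all of step 2 and z of v_free_mid in the frame of base_recess between 0.0355 and 0.0425 m and horizontal distance between v_free_mid and disc_small_mid below 0.012 m and angle between v_free_mid's own z axis and vertical below 0.08 rad and angle between the x axis of v_free_mid and the x axis of base_recess, either way round below 0.25 rad), for 0.2 s.
4. the pipe lies in the groove of the placed V-block (all of step 3 and z of pipe_mid in the frame of base_recess between 0.0622 and 0.0702 m and horizontal distance between pipe_mid and v_free_mid below 0.015 m and angle between the x axis of pipe_mid and the x axis of v_free_mid, either way round below 0.12 rad), for 0.2 s.
At the end, for the whole second after the job is handed in: Large disc flat on the recess floor (within 6 mm of its centre), small disc centred on it (12 mm), V-block upright on that (12 mm, groove within 0.25 rad of the long side), pipe resting in its groove (middle within 15 mm of the block, within 0.12 rad), all at rest (all of step 4 and linear speed of each of disc_large, disc_small, v_free, pipe below 0.02 m/s); the robot touches nothing.
It fails at once if a copper nozzle is knocked over (angle between any of nozzle_a_mid, nozzle_b_mid's own z axis and vertical above 0.6 rad).
It also fails if it takes over 144 s, if anything falls off the work surface, if the arm or the gripper's body presses on something with over 40 N, if the wrist force passes 120 N, or if a joint passes its speed limit or range.

ROBOT

A 6-joint arm with a two-finger parallel gripper is mounted at the origin on a cart in front of the work surface, level with it; the furniture and walls round the work are solid. World frame = base frame: x ahead of the robot, y to its left, z up, the work surface at z = 0. Lengths are in m, angles in degrees, forces in N, time in s.
With the tool pointing down it reaches from about 0.4 to 0.825 m from the base axis. Payload 7 kg.
Tool frame: the origin (TCP) lies on the centre line of the jaws, within the pads' length; the fingertips stand 14 mm ahead of it and the grasp point (between the pads) lies 5 mm behind it; z points along the fingers, y is the line along which they close (so a half turn about z gives the same grasp; the last joint's range is limited). The gripper opens to 88 mm and grips with 3 to 60 N. Pads are 19 mm wide; open, the fingers measure 130 mm over their backs; the gripper's body (78 mm by 193 mm) begins 47 mm behind the grasp point.
Start: joints at [88.184, 20.546, 0.682, 0, -70.136, -16.507], TCP at [0.212, 0.641, 0.241] pointing down, gripper open.
Joint ranges: [-176.03, 176.03], [-82.01, 121.73], [-58.28, 71.71], [-173.87, 95.51], [-174.79, -0.11], [-173.66, 173.66]. Speed limits (degrees/s): [136.94, 136.94, 172.46, 180, 180, 180].

INTERFACE

Orientations are given as [roll, pitch, yaw] about the fixed x, y, z axes, in that order (R = Rz(yaw) Ry(pitch) Rx(roll)).
In Python, from plant import r gives the robot as it stands.
- The arm moves only by the tool send_rows, never from a script. Its argument "steps" is a list of rows, each an object with "dp": the shift along the tool's x, y, z in mm, a list of three; "roll": the turn about the tool's z in rad; "jaw": the opening in per cent of the stroke, from 0 (shut) to 100 (fully open). In form: [{"dp": [tx, ty, tz], "roll": roll, "jaw": jaw}, ...]. A call has 1 to 5 rows; each row is the pose to reach, as a shift and turn from the pose commanded when the call began, along the tool's axes at that moment; what a row does not reach only later rows make up. A row lasts 1/8 s, in which the tool goes at most 62.5 mm and 10.7 degrees, less where a joint would pass 70% of its speed; a pose out of reach is approached as far as the arm can. A call with a gripper value outside its range is refused whole. The fingers move at their own pace and stop on an object; "newtons" is the grip in N (left out, the last holds). Time passes only in rows, so rows that repeat a pose let the fingers close. It gives the time, the measured TCP pose, the force, the opening and the grip force at its end, in the units of the state.
- r.get_state(): the state, without advancing time (a new reading comes with each control period).
- r.capture(name): name is "side" or "top"; returns a dict with "image" (480x640x3 uint8, blue, green, red), "K" (3x3 intrinsics, pixels), "dist" ([k1, k2, p1, p2, k3] as OpenCV has them; the pictures are not rectified), "rvec" (rotation vector, rad) and "tvec" (3), from world to camera coordinates, as OpenCV has them. Camera axes: x right, y down, z forward; pixel columns grow to the right and rows downward; lengths in m; the calibration is good to about 2 mm. A picture is of the moment at which its call begins. There is no depth.
- r.close_job(): hands the job in; it is judged then, once.
The state is a dict: "time_s": time; "joints": joint angles; "qd": joint speeds; "joint_torque": joint torques, N m; "tcp_pos": TCP position; "eef_rot": TCP orientation; "contact_force": force on the tool from outside, world axes, zero at the start; "moment": the same for the moment, N m; "gripper_width": finger opening in m; "gripper_force": force on a finger pad.
Only numpy, scipy, OpenCV 4.12 (cv2) and the standard library are available. Lean on these libraries where they do the work, as an engineer would, in place of code of your own. Each camera call takes 0.05 s, during which the arm holds its last target. There are 200 camera calls.

## Working session

There is one attempt and no reset: what is moved stays moved. The work goes in short steps, Python scripts to look and compute and a tool call to move; the robot and the scene stay as the last step left them, time stands still between calls to the robot, and variables do not carry over. Pictures are saved under pics/ and viewed, at most 14 in all, crops included, and the job is handed in when it is done.

Besides the shell and the picture viewer there is one more tool, called after ">>>" as name(argument=value, ...) on one line, values as JSON. send_rows: Moves the arm, as the interface text tells. Its arguments: {"type":"object","properties":{"steps":{"type":"array","items":{"type":"object","properties":{"dp":{"type":"array","items":{"type":"number"}},"roll":{"type":"number"},"jaw":{"type":"number"}}}},"newtons":{"type":"number"}},"required":["steps"]}

```bash
mkdir -p pics; python3 - <<'E'
from plant import r
import cv2
for n in("side","top"):
    c=r.capture(n); cv2.imwrite(f"pics/{n}0.png",c["image"]); print(n,c["K"],c["dist"],c["rvec"],c["tvec"])
print(r.get_state())
E
```

```text
side [[563.61648441   0.         326.72238491]
 [  0.         563.61648441 236.93739243]
 [  0.           0.           1.        ]] [-0.05386748  0.          0.          0.          0.        ] [ 2.00437862 -0.49631295  0.33464693] [-0.46241446  0.16362054  0.77696025]
top [[598.61106991   0.         320.1461162 ]
 [  0.         598.61106991 232.95155969]
 [  0.           0.           1.        ]] [-0.155947  0.        0.        0.        0.      ] [ 2.18911366 -2.03167708  0.20629663] [-0.05068985  0.49418559  1.04402569]
{'time_s': 0.1, 'joints': array([ 8.81851115e+01,  2.05881868e+01,  6.40460494e-01, -1.56795280e-02,
       -7.01344967e+01, -1.65067813e+01]), 'qd': array([ 0.05622167, -0.06329079,  0.14265474,  0.09396928,  0.07203127,
       -0.0571145 ]), 'joint_torque': array([-1.31723857e-03, -5.84161162e+01,  2.93752581e+01,  7.01555282e+00,
        1.02000209e-02, -5.51321727e-05]), 'tcp_pos': array([0.21209452, 0.64040159, 0.23972408]), 'eef_rot': array([ 1.79916977e+02, -9.23073878e-03, -1.83270018e+01]), 'contact_force': array([-0.71359441, -0.52699217,  0.77655053]), 'moment': array([ 0.00561933, -0.00631973, -0.03400911]), 'gripper_force': 0.0, 'gripper_width': 0.08762678971374784}
```

View pics/top0.png

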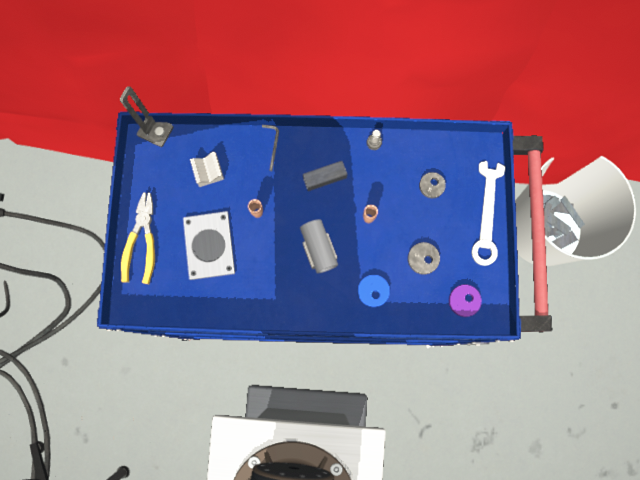

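View pics/side0.png

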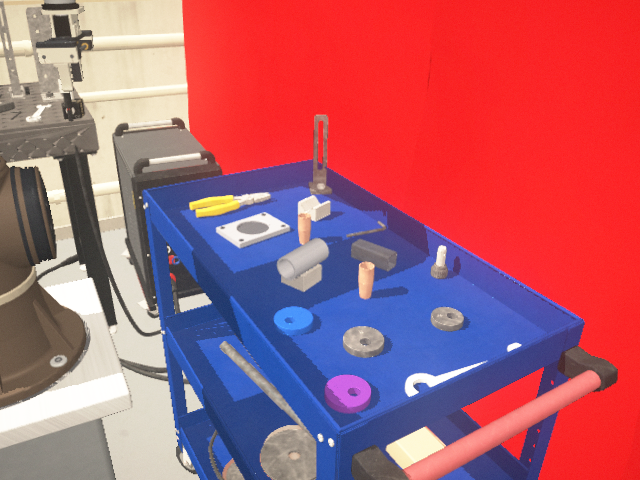

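```bash
cat > h.py <<'E'
from plant import r
import cv2,numpy as np
def cap(n):
    c=r.capture(n); R=cv2.Rodrigues(np.array(c["rvec"],float))[0]; t=np.array(c["tvec"],float).ravel()
    c["R"]=R; c["t"]=t; c["C"]=-R.T@t; c["dist"]=np.array(c["dist"],float); return c
def ray(c,uv,z):
    p=cv2.undistortPoints(np.array(uv,float).reshape(-1,1,2),c["K"],c["dist"]).reshape(-1,2)
    d=np.c_[p,np.ones(len(p))]@c["R"]; s=(z-c["C"][2])/d[:,2]; return (c["C"]+d*s[:,None])[:,:2]
def proj(c,P): return cv2.projectPoints(np.array(P,float).reshape(-1,3),np.array(c["rvec"],float),c["t"],c["K"],c["dist"])[0].reshape(-1,2)
def mask(c,smax=95,vmin=0):
    h=cv2.cvtColor(c["image"],cv2.COLOR_BGR2HSV); return ((h[...,1]<smax)&(h[...,2]>vmin)).astype(np.uint8)
def blob(c,uv,z,smax=95,vmin=0,rad=60):
    """hull of the blob at pixel uv, cast to plane z -> polygon centroid, min-area rect"""
    m=mask(c,smax,vmin); w=np.zeros_like(m); cv2.circle(w,tuple(int(x) for x in uv),rad,1,-1); m&=w
    n,l,s,_=cv2.connectedComponentsWithStats(m)
    d=[np.min(np.hypot(*(np.argwhere(l==i)[:,::-1]-uv).T)) if s[i,4]>40 else 1e9 for i in range(1,n)]
    i=1+int(np.argmin(d)); k=(l==i).astype(np.uint8)
    cs=max(cv2.findContours(cv2.resize(k*255,None,fx=4,fy=4,interpolation=cv2.INTER_LINEAR)//128,cv2.RETR_EXTERNAL,cv2.CHAIN_APPROX_NONE)[0],key=cv2.contourArea)
    px=(cv2.convexHull(cs).reshape(-1,2)+.5)/4-.5
    P=(ray(c,px,z)*1e4).astype(np.float32)
    M=cv2.moments(P.reshape(-1,1,2)); rc=cv2.minAreaRect(P)
    return np.array([M["m10"],M["m01"]])/M["m00"]/1e4, np.array(rc[0])/1e4, np.array(rc[1])/1e4, rc[2], s[i]
E
python3 - <<'E'
from h import *
np.set_printoptions(precision=4,suppress=True)
c=cap("top"); s=cap("side"); print(c["C"],s["C"])
obs={"plate":((192,225),.005),"vfree":((207,169),.015),"pipe":((319,246),.042),"dl":((418,250),.006),"ds":((427,178),.006)}
for k,(uv,z) in obs.items():
    print(k,*blob(c,uv,z))
sd={"plate":((240,240),.005),"vfree":((313,210),.015),"dl":((352,342),.006),"ds":((437,318),.006)}
for k,(uv,z) in sd.items():
    print("side",k,*blob(s,uv,z))
A=c["image"][130:310,110:350]; B=c["image"][130:310,340:460]
cv2.imwrite("pics/a.png",cv2.resize(A,None,fx=3.3,fy=3.3,interpolation=cv2.INTER_CUBIC))
C=s["image"][180:380,200:480]
cv2.imwrite("pics/b.png",cv2.resize(C,None,fx=2.8,fy=2.8,interpolation=cv2.INTER_CUBIC))
E
```

```text
[ 0.2775 -0.0298  1.122 ] [ 0.1005 -0.7555  0.5133]
plate [0.4675 0.1986] [0.467  0.1982] [0.1255 0.0903] 12.456230163574219 [ 183  211   52   69 2913]
vfree [0.6145 0.217 ] [0.6143 0.2171] [0.063  0.0555] 23.22667121887207 [190 151  34  36 794]
pipe [ 0.4739 -0.0118] [ 0.4744 -0.011 ] [0.0993 0.0531] 24.602685928344727 [ 300  219   38   54 1337]
dl [ 0.4722 -0.2122] [ 0.4721 -0.2122] [0.0631 0.0608] 2.6941490173339844 [408 242  32  33 786]
ds [ 0.618  -0.2232] [ 0.6181 -0.2233] [0.0522 0.0531] 4.483960151672363 [419 172  27  26 517]
side plate [0.4664 0.1981] [0.4664 0.1979] [0.1352 0.1102] 12.305414199829102 [ 216  212   75   36 1562]
side vfree [0.6221 0.2355] [0.6483 0.2617] [0.636  0.0876] 56.523197174072266 [ 279  151   54  120 2385]
side dl [ 0.4718 -0.2115] [ 0.4722 -0.212 ] [0.0746 0.0611] 59.935455322265625 [ 343  326   42   32 1086]
side ds [ 0.6171 -0.2228] [ 0.6171 -0.2226] [0.0669 0.0514] 49.24055099487305 [430 307  34  24 662]
```

View pics/a.png

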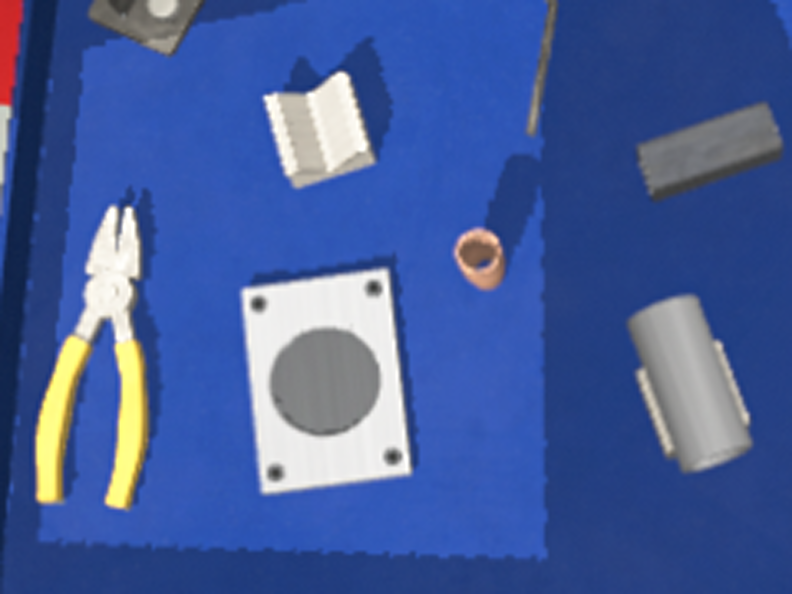

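View pics/b.png

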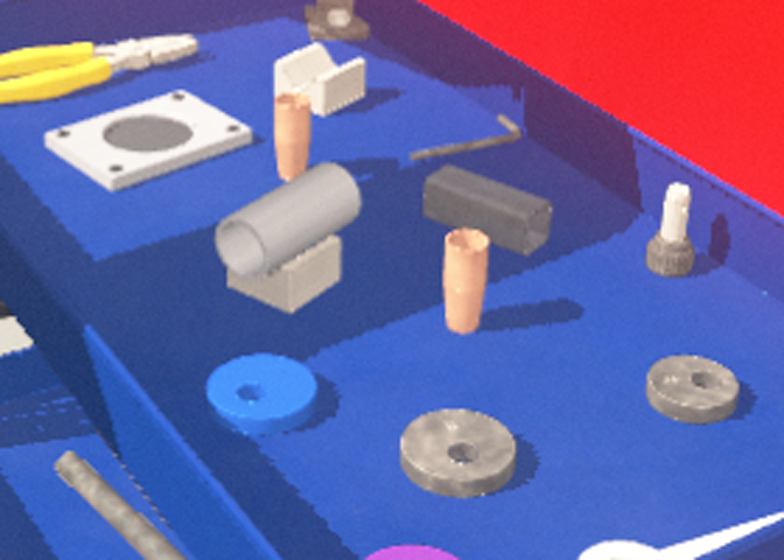

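```bash
python3 - <<'E'
from h import *
np.set_printoptions(precision=4,suppress=True)
c=cap("top")
h=cv2.cvtColor(c["image"],cv2.COLOR_BGR2HSV)
for y in (244,252): print([tuple(int(q) for q in h[y,x]) for x in range(300,342,2)])
pk=lambda L:np.array(L)/3.3+[110,130]-.35
def yaw(p): d=p[1]-p[0]; return np.degrees(np.arctan2(d[1],d[0]))
# plate corners (top z=.010): NL, FL, FR, NR
q=ray(c,pk([(261,493),(242,288),(388,268),(411,473)]),.01); print("plate",q.mean(0),yaw(q[:2]),yaw(q[[3,2]]))
# recess
m=((h[...,2]<190)&(h[...,1]<95)).astype(np.uint8)
n,l,s,ce=cv2.connectedComponentsWithStats(m); i=l[245,209]; print(s[i],ce[i],ray(c,ce[i],.008))
# vblock: groove line near/far, top edges
q=ray(c,pk([(328,158),(304,90)]),.014); print("groove",q,yaw(q))
q=ray(c,pk([(375,157),(344,71)]),.03); print("right edge",q,yaw(q))
q=ray(c,pk([(292,176),(265,96)]),.03); print("left edge",q,yaw(q))
# pipe
for a in ([(628,322),(678,468)],[(697,296),(750,448)],[(662,309),(714,459)]):
    q=ray(c,pk(a),.042); print("pipe",q.mean(0),yaw(q),q)
for n_,uv in (("na",(480,240)),("nb",(0,0))):
    p=pk([uv]) if n_=="na" else np.array([[371,209]]); print(n_,ray(c,p,.058))
E
```

```text
[(111, 188, 130), (113, 130, 126), (21, 26, 199), (21, 14, 132), (30, 2, 122), (20, 5, 144), (0, 2, 153), (15, 3, 167), (15, 3, 172), (0, 1, 176), (15, 3, 184), (30, 1, 183), (0, 3, 173), (30, 2, 162), (60, 2, 149), (20, 18, 167), (114, 77, 133), (111, 189, 131), (111, 185, 132), (112, 184, 133), (111, 185, 132)]
[(111, 188, 129), (111, 188, 130), (112, 184, 132), (19, 14, 151), (21, 23, 185), (0, 2, 115), (30, 2, 135), (15, 3, 152), (0, 0, 160), (0, 1, 173), (30, 3, 175), (30, 1, 182), (15, 3, 185), (0, 0, 175), (0, 0, 164), (30, 2, 157), (10, 5, 144), (15, 11, 178), (112, 182, 132), (111, 186, 133), (112, 183, 134)]
plate [0.4664 0.1973] 12.036027947886756 12.265205387558469
[192 229  33  33 875] [208.0011 245.2606] [[0.4655 0.1978]]
groove [[0.5973 0.2098]
 [0.6382 0.2292]] 25.330654897651375
right edge [[0.5952 0.179 ]
 [0.6462 0.2032]] 25.375559543640968
left edge [[0.5805 0.2261]
 [0.6278 0.2481]] 24.86392834642838
pipe [0.4662 0.0073] -156.8779449089755 [[ 0.5062  0.0244]
 [ 0.4263 -0.0098]]
pipe [ 0.4821 -0.0308] -156.96035723742625 [[ 0.524  -0.013 ]
 [ 0.4403 -0.0486]]
pipe [ 0.4739 -0.0116] -156.8618344750801 [[ 0.5151  0.006 ]
 [ 0.4327 -0.0292]]
na [[0.5433 0.1096]]
nb [[ 0.5466 -0.1034]]
```

```bash
cat >> h.py <<'E'
def to(*tg):
    """tg: (x,y,z,yaw deg) -> dp mm, roll rad from the present pose (tool vertical)"""
    s=r.get_state(); p=np.array(s["tcp_pos"]); rpy=s["eef_rot"]; y0=rpy[2]; a=np.radians(y0)
    print("t",round(s["time_s"],2),"tcp",np.round(p*1e3,1),"rpy",np.round(rpy,2),"w",round(s["gripper_width"]*1e3,1),"F",np.round(s["contact_force"],1),"q",np.round(s["joints"],0))
    for x,y,z,yw in tg:
        d=(np.array([x,y,z])-p)*1e3
        print([round(v,1) for v in (d[0]*np.cos(a)+d[1]*np.sin(a), d[0]*np.sin(a)-d[1]*np.cos(a), -d[2])], "roll",round(float(np.radians((y0-yw+180)%360-180)),3))
E
python3 -c "
from h import *
to((.45,.25,.24,-48),(.472,-.212,.15,-78))"
```

```text
t 0.25 tcp [212.2 640.6 240.1] rpy [179.96  -0.   -18.33] w 87.6 F [ 0.1  0.5 -0.5] q [ 88.  21.   1.  -0. -70. -17.]
[np.float64(348.6), np.float64(296.0), np.float64(0.1)] roll 0.518
[np.float64(514.7), np.float64(727.6), np.float64(90.1)] roll 1.041
```

>>> send_rows(steps=[{"dp": [43,37,0],"roll": 0,"jaw": 100},{"dp": [87,74,0],"roll": 0,"jaw": 100},{"dp": [131,111,0],"roll": 0,"jaw": 100},{"dp": [175,148,0],"roll": 0,"jaw": 100},{"dp": [219,185,0],"roll": 0,"jaw": 100}])

```text
time_s: 0.88
tcp_pos: [0.3626, 0.3946, 0.2408]
eef_rot: [-180.0, -0.0, -18.3]
contact_force: [1.3, 0.7, -0.3]
gripper_width: 0.0876
gripper_force: 0.0
```

>>> send_rows(steps=[{"dp": [43,37,0],"roll": 0,"jaw": 100},{"dp": [87,74,0],"roll": 0,"jaw": 100},{"dp": [129,111,0],"roll": 0,"jaw": 100},{"dp": [143,165,0],"roll": 0,"jaw": 100},{"dp": [157,220,0],"roll": 0,"jaw": 100}])

```text
time_s: 1.5
tcp_pos: [0.4417, 0.1362, 0.2404]
eef_rot: [180.0, 0.0, -18.3]
contact_force: [1.0, 0.1, 0.5]
gripper_width: 0.0879
gripper_force: 0.0
```

```bash
python3 -c "
from h import *
to((.472,-.212,.15,-78))"
```

```text
t 1.5 tcp [441.7 136.2 240.4] rpy [179.99   0.   -18.34] w 87.9 F [1.  0.1 0.5] q [ 42.   0. -25.   0. -65.  30.]
[np.float64(138.3), np.float64(321.0), np.float64(90.4)] roll 1.041
```

>>> send_rows(steps=[{"dp": [22,54,15],"roll": 0.18,"jaw": 100},{"dp": [45,108,30],"roll": 0.36,"jaw": 100},{"dp": [68,162,45],"roll": 0.54,"jaw": 100},{"dp": [91,215,60],"roll": 0.72,"jaw": 100},{"dp": [114,268,75],"roll": 0.88,"jaw": 100}])

```text
time_s: 2.12
tcp_pos: [0.4659, -0.1541, 0.1655]
eef_rot: [-179.9, -0.0, -69.0]
contact_force: [1.1, 0.8, -0.4]
gripper_width: 0.0877
gripper_force: 0.0
```

```bash
python3 -c "
from h import *
to((.472,-.212,.08,-78))"
```

```text
t 2.12 tcp [ 465.9 -154.1  165.5] rpy [-1.7994e+02 -2.0000e-02 -6.9050e+01] w 87.7 F [ 1.1  0.8 -0.4] q [  5.   7. -28.   0. -55.  16.]
[np.float64(56.3), np.float64(15.0), np.float64(85.5)] roll 0.156
```

>>> send_rows(steps=[{"dp": [28,8,40],"roll": 0.08,"jaw": 100},{"dp": [56,15,85],"roll": 0.156,"jaw": 100},{"dp": [56,15,85],"roll": 0.156,"jaw": 100},{"dp": [56,15,85],"roll": 0.156,"jaw": 100}])

```text
time_s: 2.62
tcp_pos: [0.4725, -0.2099, 0.081]
eef_rot: [-180.0, -0.0, -77.6]
contact_force: [0.5, -1.6, 1.0]
gripper_width: 0.0876
gripper_force: 0.0
```

```bash
python3 -c "
from h import *
to((.472,-.212,.02,-78))"
```

```text
t 2.62 tcp [ 472.5 -209.9   81. ] rpy [-1.800e+02 -2.000e-02 -7.765e+01] w 87.6 F [ 0.5 -1.6  1. ] q [ -2.  15. -31.   0. -44.  14.]
[np.float64(2.0), np.float64(0.9), np.float64(61.0)] roll 0.006
```

>>> send_rows(steps=[{"dp": [2,1,40],"roll": 0,"jaw": 100},{"dp": [2,1,61],"roll": 0,"jaw": 100},{"dp": [2,1,61],"roll": 0,"jaw": 60},{"dp": [2,1,61],"roll": 0,"jaw": 60},{"dp": [2,1,61],"roll": 0,"jaw": 60}], newtons=12)

```text
time_s: 3.25
tcp_pos: [0.4727, -0.2118, 0.0211]
eef_rot: [-179.8, -0.0, -77.6]
contact_force: [0.1, -0.2, -0.1]
gripper_width: 0.0634
gripper_force: 0.0
```

>>> send_rows(steps=[{"dp": [0,0,0],"roll": 0,"jaw": 60},{"dp": [0,0,0],"roll": 0,"jaw": 60},{"dp": [0,0,0],"roll": 0,"jaw": 60}])

```text
time_s: 3.62
tcp_pos: [0.4718, -0.212, 0.0207]
eef_rot: [-179.9, -0.0, -77.7]
contact_force: [-2.3, 2.6, 8.2]
gripper_width: 0.0583
gripper_force: 12.0
```

```bash
python3 -c "
from h import *
s=cap('side'); cv2.imwrite('pics/c.png',cv2.resize(s['image'][200:430,240:520],None,fx=2.5,fy=2.5,interpolation=cv2.INTER_CUBIC))
to((.472,-.212,.02,-78))"
```

```text
t 3.67 tcp [ 471.8 -212.    20.7] rpy [-1.7995e+02 -2.0000e-02 -7.7660e+01] w 57.9 F [-2.   1.5  8.5] q [ -2.  21. -34.   0. -35.  15.]
[np.float64(0.1), np.float64(-0.2), np.float64(0.7)] roll 0.006
```

View pics/c.png

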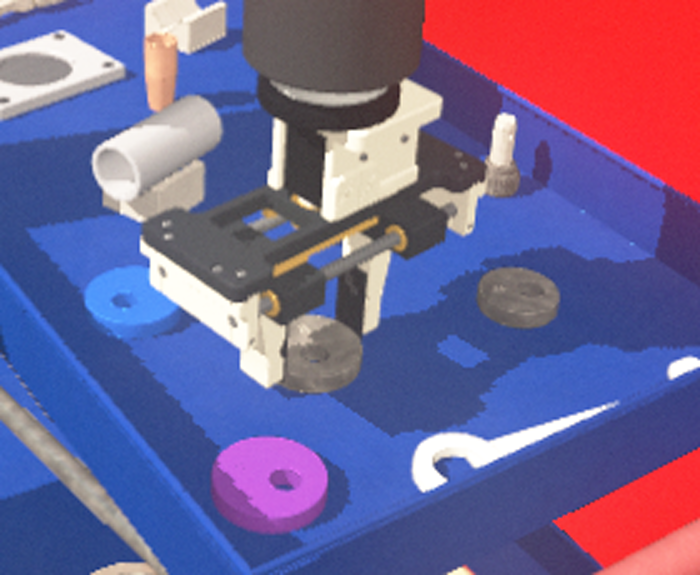

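>>> send_rows(steps=[{"dp": [0,0,0],"roll": 0,"jaw": 100},{"dp": [0,0,0],"roll": 0,"jaw": 100},{"dp": [0,0,0],"roll": 0,"jaw": 100},{"dp": [0,0,0],"roll": 0,"jaw": 100},{"dp": [0,0,-40],"roll": 0,"jaw": 100}])

```text
time_s: 4.3
tcp_pos: [0.4694, -0.2117, 0.0575]
eef_rot: [179.7, 0.1, -77.7]
contact_force: [0.3, -0.8, 0.7]
gripper_width: 0.0872
gripper_force: 0.0
```

>>> send_rows(steps=[{"dp": [-60,0,0],"roll": 0,"jaw": 100},{"dp": [-120,0,0],"roll": 0,"jaw": 100},{"dp": [-120,0,0],"roll": 0,"jaw": 100}])

```text
time_s: 4.68
tcp_pos: [0.4455, -0.0918, 0.0599]
eef_rot: [-180.0, 0.0, -77.4]
contact_force: [0.2, 0.6, 0.0]
gripper_width: 0.0881
gripper_force: 0.0
```

```bash
python3 -c "
from h import *
np.set_printoptions(precision=4,suppress=True)
s=cap('side');c=cap('top')
print(*blob(s,(352,342),.006)); print(*blob(c,(418,250),.006))
cv2.imwrite('pics/d.png',cv2.resize(s['image'][240:430,280:480],None,fx=3,fy=3,interpolation=cv2.INTER_CUBIC))
to((.472,-.212,.02,-78))"
```

```text
[ 0.4729 -0.2108] [ 0.4729 -0.2103] [0.0754 0.0606] 56.21611785888672 [ 343  325   42   32 1077]
[ 0.4981 -0.168 ] [ 0.4905 -0.1639] [0.2274 0.156 ] 1.929792046546936 [ 358  190   82  117 5378]
t 4.78 tcp [446.3 -94.   59.8] rpy [-179.97   -0.    -77.54] w 87.7 F [ 0.2 -0.4  0.1] q [ 13.  12. -40.   0. -38.  -1.]
[np.float64(120.8), np.float64(0.3), np.float64(39.8)] roll 0.008
```

View pics/d.png

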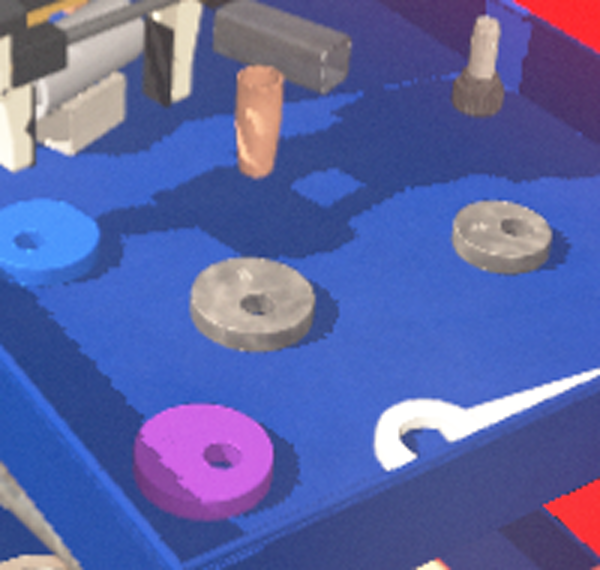

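>>> send_rows(steps=[{"dp": [60,0,0],"roll": 0,"jaw": 100},{"dp": [119,0,0],"roll": 0,"jaw": 100},{"dp": [119,0,0],"roll": -0.18,"jaw": 100},{"dp": [119,0,0],"roll": -0.36,"jaw": 100},{"dp": [119,0,0],"roll": -0.54,"jaw": 100}])

```text
time_s: 5.4
tcp_pos: [0.4709, -0.2129, 0.0591]
eef_rot: [180.0, 0.0, -46.6]
contact_force: [0.4, 0.0, -0.0]
gripper_width: 0.0875
gripper_force: 0.0
```

>>> send_rows(steps=[{"dp": [0,0,0],"roll": -0.18,"jaw": 100},{"dp": [0,0,0],"roll": -0.36,"jaw": 100},{"dp": [0,0,0],"roll": -0.54,"jaw": 100},{"dp": [0,0,0],"roll": -0.72,"jaw": 100},{"dp": [0,0,0],"roll": -0.9,"jaw": 100}])

```text
time_s: 6.02
tcp_pos: [0.4711, -0.2126, 0.0592]
eef_rot: [-180.0, 0.0, 5.0]
contact_force: [0.8, 0.8, 0.3]
gripper_width: 0.0876
gripper_force: 0.0
```

```bash
python3 -c "
from h import *
to((.4722,-.2115,.019,12.2))"
```

```text
t 6.03 tcp [ 471.1 -212.6   59.2] rpy [-1.80e+02  3.00e-02  5.03e+00] w 87.6 F [0.8 0.8 0.3] q [ -3.  17. -32.   0. -41.  98.]
[np.float64(1.2), np.float64(-1.0), np.float64(40.2)] roll -0.125
```

>>> send_rows(steps=[{"dp": [1,-1,20],"roll": -0.125,"jaw": 100},{"dp": [1,-1,40.5],"roll": -0.125,"jaw": 100},{"dp": [1,-1,40.5],"roll": -0.125,"jaw": 72},{"dp": [1,-1,40.5],"roll": -0.125,"jaw": 60},{"dp": [1,-1,40.5],"roll": -0.125,"jaw": 60}], newtons=12)

```text
time_s: 6.65
tcp_pos: [0.4727, -0.2103, 0.0198]
eef_rot: [180.0, -0.1, 12.0]
contact_force: [-0.3, 0.2, 0.2]
gripper_width: 0.0631
gripper_force: 0.0
```

>>> send_rows(steps=[{"dp": [0,0,0],"roll": 0,"jaw": 60},{"dp": [0,0,0],"roll": 0,"jaw": 60},{"dp": [0,0,0],"roll": 0,"jaw": 60},{"dp": [0,0,0],"roll": 0,"jaw": 60}], newtons=25)

```text
time_s: 7.15
tcp_pos: [0.4728, -0.2101, 0.0197]
eef_rot: [180.0, -0.1, 12.0]
contact_force: [-0.8, -2.6, 6.3]
gripper_width: 0.0572
gripper_force: 25.0
```

```bash
python3 -c "
from h import *
to((.4722,-.2115,.019,12.2))"
```

```text
t 7.15 tcp [ 472.8 -210.1   19.7] rpy [ 1.7996e+02 -6.0000e-02  1.2010e+01] w 57.2 F [-0.8 -2.6  6.3] q [ -2.  21. -34.   0. -35. 104.]
[np.float64(-0.9), np.float64(1.2), np.float64(0.7)] roll -0.003
```

>>> send_rows(steps=[{"dp": [0,0,-8],"roll": 0,"jaw": 60},{"dp": [0,0,-20],"roll": 0,"jaw": 60},{"dp": [0,0,-50],"roll": 0,"jaw": 60},{"dp": [0,0,-90],"roll": 0,"jaw": 60},{"dp": [0,0,-130],"roll": 0,"jaw": 60}])

```text
time_s: 7.78
tcp_pos: [0.4718, -0.2096, 0.1508]
eef_rot: [-180.0, 0.0, 12.0]
contact_force: [1.4, 0.2, -3.5]
gripper_width: 0.0573
gripper_force: 25.0
```

```bash
python3 -c "
from h import *
s=cap('side'); cv2.imwrite('pics/e.png',cv2.resize(s['image'][150:380,240:520],None,fx=2.5,fy=2.5,interpolation=cv2.INTER_CUBIC))
to((.4665,.198,.15,12.2))"
```

```text
t 7.83 tcp [ 474.7 -210.4  156.4] rpy [179.81  -0.4   12.06] w 57.3 F [2.4 0.1 3.5] q [ -2.  10. -26.   0. -54. 104.]
[np.float64(77.4), np.float64(-401.1), np.float64(6.4)] roll -0.002
```

View pics/e.png

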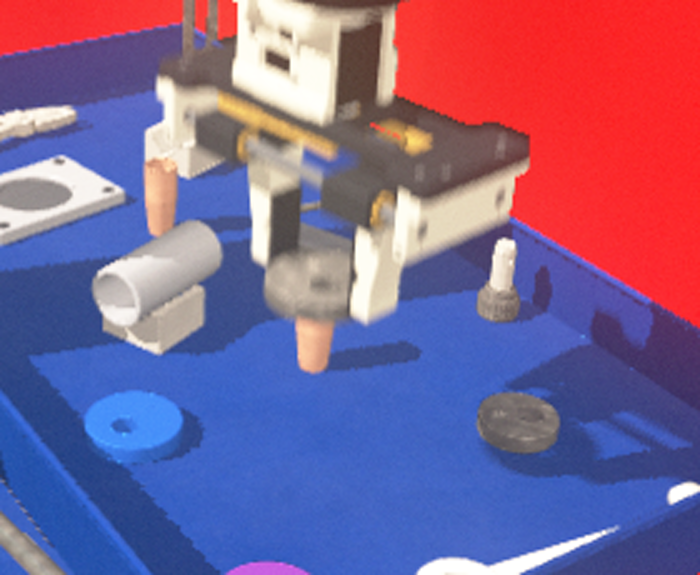

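>>> send_rows(steps=[{"dp": [11,-57,0],"roll": 0,"jaw": 60},{"dp": [22,-115,0],"roll": 0,"jaw": 60},{"dp": [33,-172,0],"roll": 0,"jaw": 60},{"dp": [44,-229,0],"roll": 0,"jaw": 60},{"dp": [55,-286,0],"roll": 0,"jaw": 60}])

```text
time_s: 8.45
tcp_pos: [0.4661, 0.0832, 0.1497]
eef_rot: [-180.0, -0.0, 12.0]
contact_force: [0.7, -0.3, -2.9]
gripper_width: 0.0575
gripper_force: 25.0
```

>>> send_rows(steps=[{"dp": [11,-57,0],"roll": 0,"jaw": 60},{"dp": [22,-114,20],"roll": 0,"jaw": 60},{"dp": [22,-114,50],"roll": 0,"jaw": 60},{"dp": [22,-114,80],"roll": 0,"jaw": 60},{"dp": [22,-114,80],"roll": 0,"jaw": 60}])

```text
time_s: 9.07
tcp_pos: [0.4629, 0.1964, 0.0676]
eef_rot: [179.9, 0.2, 12.0]
contact_force: [0.3, 0.3, -2.1]
gripper_width: 0.0571
gripper_force: 25.0
```

```bash
python3 -c "
from h import *
s=cap('side'); cv2.imwrite('pics/f.png',cv2.resize(s['image'][150:290,160:360],None,fx=4,fy=4,interpolation=cv2.INTER_CUBIC))
to((.4665,.198,.15,12.2))"
```

```text
t 9.12 tcp [464. 197.  69.] rpy [1.7994e+02 9.0000e-02 1.2000e+01] w 57.3 F [-0.2  0.  -1.4] q [ 45.  15. -33.   0. -42.  57.]
[np.float64(2.6), np.float64(-0.4), np.float64(-81.0)] roll -0.003
```

View pics/f.png

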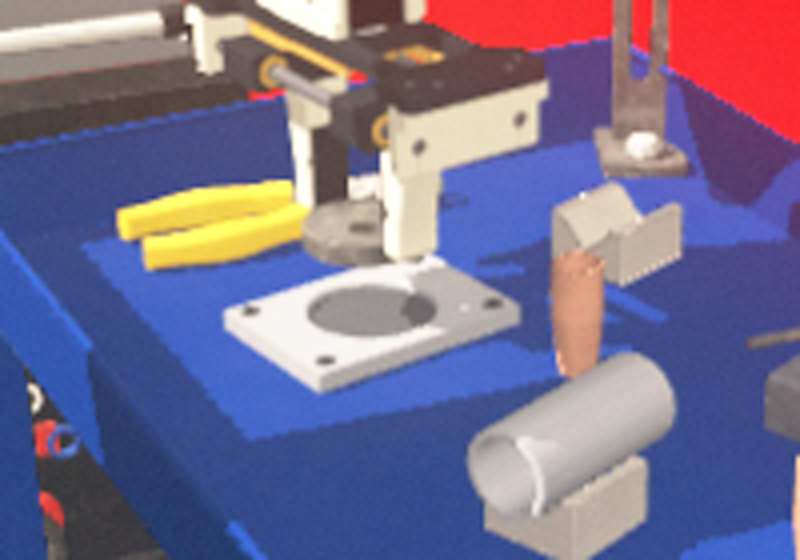

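```bash
cat > d.py <<'E'
from h import *
np.set_printoptions(precision=2,suppress=True)
s=cap('side'); st=r.get_state(); p=np.array(st["tcp_pos"]); a=np.radians(st["eef_rot"][2]); print(p)
h=cv2.cvtColor(s["image"],cv2.COLOR_BGR2HSV)[...,1].astype(float)
th=np.linspace(0,2*np.pi,200)
for o in (-3,0,3):
    C=p+np.array([np.cos(a),np.sin(a),0])*o/1e3; C[2]=p[2]-.0137
    P=np.concatenate([np.c_[C[0]+.03*np.cos(th),C[1]+.03*np.sin(th),0*th+C[2]+k] for k in(-.006,.006)])
    hu=cv2.convexHull(proj(s,P).astype(np.float32)).reshape(-1,2)
    out=[]
    for v in range(207,215):
        # left crossing of the hull with row v
        q=[]
        for i in range(len(hu)):
            A,B=hu[i],hu[i-1]
            if (A[1]-v)*(B[1]-v)<0: q.append(A[0]+(B[0]-A[0])*(v-A[1])/(B[1]-A[1]))
        out.append(min(q) if q else np.nan)
    print(o,np.array(out))
m=[]
for v in range(207,215):
    row=h[v,228:256]; k=np.argmax(row<110); m.append(228+k-1+(row[k-1]-110)/(row[k-1]-row[k]) if k else np.nan)
print("meas",np.array(m))
E
python3 d.py
```

```text
[0.46 0.2  0.07]
-3 [234.76 234.82 234.87 234.99 235.49 236.45 238.02 240.53]
0 [236.09 236.14 236.19 236.45 237.12 238.31 240.19 243.36]
3 [237.41 237.46 237.55 237.96 238.83 240.27 242.56 246.83]
meas [235.62 235.67 234.79 230.9     nan    nan 237.67 239.23]
```

```bash
python3 -c "
from h import *
to((.468,.1983,.034,12.0),(.468,.1983,.0258,12.0))"
```

```text
t 9.18 tcp [464.8 197.6  69.9] rpy [ 1.800e+02 -2.000e-02  1.201e+01] w 57.2 F [ 0.6 -0.3 -2.4] q [ 45.  15. -33.   0. -42.  57.]
[np.float64(3.3), np.float64(-0.1), np.float64(35.9)] roll 0.0
[np.float64(3.3), np.float64(-0.1), np.float64(44.1)] roll 0.0
```

>>> send_rows(steps=[{"dp": [3,0,20],"roll": 0,"jaw": 60},{"dp": [3,0,35],"roll": 0,"jaw": 60},{"dp": [3,0,36],"roll": 0,"jaw": 60},{"dp": [3,0,36],"roll": 0,"jaw": 60}])

```text
time_s: 9.68
tcp_pos: [0.4677, 0.1981, 0.0336]
eef_rot: [-180.0, -0.0, 12.0]
contact_force: [-0.7, 0.3, -1.9]
gripper_width: 0.0576
gripper_force: 25.0
```

```bash
python3 -c "
from h import *
to((.468,.1983,.0258,12.0))"
```

```text
t 9.68 tcp [467.7 198.1  33.6] rpy [-1.7999e+02 -3.0000e-02  1.1990e+01] w 57.6 F [-0.7  0.3 -1.9] q [ 45.  19. -35.   0. -37.  57.]
[np.float64(0.3), np.float64(-0.1), np.float64(7.8)] roll -0.0
```

>>> send_rows(steps=[{"dp": [0,0,3],"roll": 0,"jaw": 60},{"dp": [0,0,5],"roll": 0,"jaw": 60},{"dp": [0,0,7],"roll": 0,"jaw": 60},{"dp": [0,0,7.5],"roll": 0,"jaw": 60}])

```text
time_s: 10.18
tcp_pos: [0.4675, 0.198, 0.0257]
eef_rot: [180.0, 0.0, 12.0]
contact_force: [-3.2, -0.7, 7.4]
gripper_width: 0.0571
gripper_force: 25.0
```

>>> send_rows(steps=[{"dp": [0,0,0],"roll": 0,"jaw": 80},{"dp": [0,0,0],"roll": 0,"jaw": 100},{"dp": [0,0,0],"roll": 0,"jaw": 100},{"dp": [0,0,0],"roll": 0,"jaw": 100},{"dp": [0,0,-40],"roll": 0,"jaw": 100}])

```text
time_s: 10.8
tcp_pos: [0.4658, 0.1965, 0.0636]
eef_rot: [179.8, 0.3, 12.0]
contact_force: [1.0, 1.3, 0.5]
gripper_width: 0.0874
gripper_force: 0.0
```

>>> send_rows(steps=[{"dp": [0,20,-50],"roll": 0,"jaw": 100},{"dp": [0,75,-80],"roll": 0,"jaw": 100},{"dp": [0,135,-80],"roll": 0,"jaw": 100},{"dp": [0,190,-80],"roll": 0,"jaw": 100},{"dp": [0,250,-80],"roll": 0,"jaw": 100}])

```text
time_s: 11.42
tcp_pos: [0.5196, -0.0482, 0.146]
eef_rot: [-180.0, -0.1, 12.0]
contact_force: [1.3, 0.6, 0.1]
gripper_width: 0.0874
gripper_force: 0.0
```

```bash
python3 -c "
from h import *
np.set_printoptions(precision=4,suppress=True)
s=cap('side');c=cap('top')
a=cv2.resize(s['image'][190:270,200:310],None,fx=3.6,fy=3.6,interpolation=cv2.INTER_CUBIC)
b=cv2.resize(c['image'][200:290,170:270],None,fx=3.6,fy=3.6,interpolation=cv2.INTER_CUBIC)
o=np.zeros((330,760,3),np.uint8); o[:a.shape[0],:a.shape[1]]=a; o[:b.shape[0],400:400+b.shape[1]]=b; cv2.imwrite('pics/g.png',o)
for k,uv in (('t',(427,178)),):
  print(*blob(c,uv,.006,rad=25))
print(*blob(s,(437,318),.006,rad=35))
to((.6175,-.223,.1,-33),)"
```

```text
[ 0.618  -0.2232] [ 0.6181 -0.2233] [0.0522 0.0531] 4.483960151672363 [419 172  27  26 518]
[ 0.6171 -0.2228] [ 0.6171 -0.2226] [0.0669 0.0514] 49.24055099487305 [430 307  34  24 662]
t 11.53 tcp [519.5 -51.1 145.4] rpy [179.97   0.03  11.69] w 87.6 F [ 0.4  0.5 -0.7] q [ 16.  11. -26.   0. -53.  86.]
[np.float64(61.2), np.float64(188.2), np.float64(45.4)] roll 0.78
```

View pics/g.png

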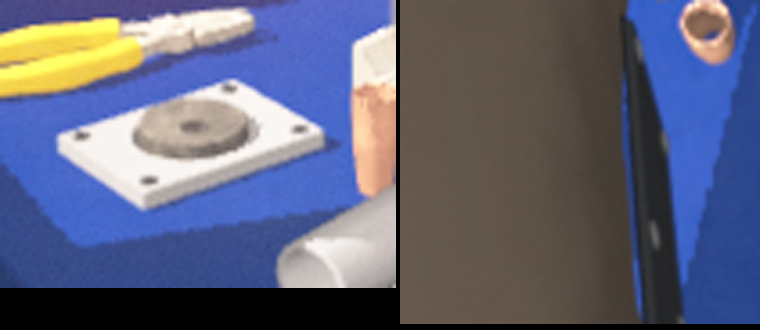

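>>> send_rows(steps=[{"dp": [19,58,15],"roll": 0,"jaw": 100},{"dp": [38,117,30],"roll": 0,"jaw": 100},{"dp": [57,175,45],"roll": 0,"jaw": 100},{"dp": [61,188,65],"roll": 0,"jaw": 100},{"dp": [61,188,65],"roll": 0,"jaw": 100}])

```text
time_s: 12.15
tcp_pos: [0.6168, -0.2186, 0.078]
eef_rot: [-179.9, 0.2, 11.9]
contact_force: [-1.0, 1.1, 0.5]
gripper_width: 0.0881
gripper_force: 0.0
```

>>> send_rows(steps=[{"dp": [0,0,20],"roll": 0,"jaw": 100},{"dp": [0,0,20],"roll": 0,"jaw": 100}])

```text
time_s: 12.4
tcp_pos: [0.6171, -0.2166, 0.0601]
eef_rot: [-180.0, 0.1, 12.0]
contact_force: [-0.3, -0.2, 0.0]
gripper_width: 0.0874
gripper_force: 0.0
```

```bash
python3 -c "
from h import *
s=cap('side'); print(ray(s,[(253,224.7)],.018), blob(s,(253,222),.012,smax=95,rad=14))
to((.6176,-.223,.019,12),)"
```

```text
[[0.46343431 0.18965182]] (array([0.47094947, 0.20388926]), array([0.47003462, 0.2051009 ]), array([0.11120126, 0.0576571 ]), 71.64813232421875, array([239, 212,  29,  25, 487], dtype=int32))
t 12.45 tcp [ 617.8 -216.8   61.1] rpy [-1.800e+02  3.000e-02  1.205e+01] w 87.3 F [ 1.3 -0.2  0.2] q [ -2.  28. -14.   0. -49. 104.]
[np.float64(-1.5), np.float64(6.0), np.float64(42.1)] roll 0.001
```

>>> send_rows(steps=[{"dp": [-1.5,6,20],"roll": 0,"jaw": 100},{"dp": [-1.5,6,42],"roll": 0,"jaw": 100},{"dp": [-1.5,6,42],"roll": 0,"jaw": 100},{"dp": [-1.5,6,42],"roll": 0,"jaw": 50},{"dp": [-1.5,6,42],"roll": 0,"jaw": 50}], newtons=25)

```text
time_s: 13.08
tcp_pos: [0.6186, -0.224, 0.0196]
eef_rot: [180.0, -0.1, 12.0]
contact_force: [0.5, 0.3, 0.6]
gripper_width: 0.0729
gripper_force: 0.0
```

>>> send_rows(steps=[{"dp": [0,0,0],"roll": 0,"jaw": 45},{"dp": [0,0,0],"roll": 0,"jaw": 45},{"dp": [0,0,0],"roll": 0,"jaw": 45},{"dp": [0,0,0],"roll": 0,"jaw": 45}])

```text
time_s: 13.58
tcp_pos: [0.618, -0.224, 0.0189]
eef_rot: [180.0, -0.0, 12.0]
contact_force: [-1.2, 1.5, 3.2]
gripper_width: 0.0479
gripper_force: 25.0
```

```bash
python3 -c "
from h import *
s=cap('side')
g=cv2.cvtColor(s['image'],cv2.COLOR_BGR2GRAY); print(g[212:236,228:278:2])
to((.6176,-.223,.019,12),)"
```

```text
[[ 90  85  86  87  98 107 109 110 110 111 109 111 109 107 108 107 111 155
  213 153 109 111 107 109 111]
 [ 86  84  92 100 110 107 108 107 107 108 108 103 108 107 106 125 205 164
  214 225 149 106 109 107 111]
 [ 98  98 106 107 108 109 107 107 109 105 107 107 108 106 158 221 237 143
  136 239 230 149 108 107 110]
 [111 109 107 107 107 109 104 108 110 106 105 105 144 204 231 247 243 187
  166 244 247 228 126 108 111]
 [106 108 106 111 109 106 106 106 109 106 108 157 214 238 243 247 249 238
  234 247 246 247 203 114 108]
 [106 109 108 108 106 109 106 106 104 122 159 182 212 219 219 222 230 239
  247 246 247 247 242 203 113]
 [108 109 107 107 109 108 103 125 141 156 183 172 183 184 185 173 180 203
  237 247 245 247 247 243 203]
 [106 107 106 105 104 105 146 163 179 175 162 169 193 182 180 172 168 167
  204 234 246 247 247 247 242]
 [107 108 108 106 142 199 201 176 185 173 166 174 190 181 175 167 167 173
  182 213 244 247 247 246 247]
 [105 106 105 159 223 240 199 173 186 181 178 184 189 180 170 167 169 172
  182 195 220 247 247 247 247]
 [106 140 193 228 244 240 183 179 192 192 181 192 
[... 922 characters left out ...]
54 150 155 137 134 152 133 124 110 109 106 110
  127 209 243 246 244 228 202]
 [244 243 245 244 245 241 209 163 152 131 130 146 137 129 112 105 105 149
  222 243 246 240 216 183 170]
 [243 244 246 244 244 244 239 229 204 154 127 132 137 133 135 154 205 229
  246 246 231 208 178 171 170]
 [244 245 245 244 244 245 244 245 240 229 222 197 199 216 223 228 243 247
  241 226 191 173 171 172 175]
 [244 245 244 245 245 244 245 246 247 246 246 240 240 244 247 246 246 236
  206 178 174 169 173 156 143]]
t 13.62 tcp [ 618.  -224.    18.9] rpy [ 1.7999e+02 -1.0000e-02  1.1990e+01] w 47.7 F [-1.5  0.4  3.8] q [ -3.  31. -15.   0. -44. 105.]
[np.float64(-0.2), np.float64(-1.0), np.float64(-0.1)] roll -0.0
```

```bash
python3 -c "
from h import *
s=cap('side'); th=np.linspace(0,6.283,400)
for C in ((.4665,.198),(.469,.198),(.4665,.2005)):
    P=np.concatenate([np.c_[C[0]+.03*np.cos(th),C[1]+.03*np.sin(th),0*th+k] for k in(.010,.018)]); q=proj(s,P)
    print(C,'u',q[:,0].min(),q[:,0].max(),'v',q[:,1].min(),q[:,1].max())
"
```

```text
(0.4665, 0.198) u 237.70989709223377 268.02234603326735 v 216.32755481685456 233.13281718612708
(0.469, 0.198) u 238.89352037563472 269.16836806829576 v 216.100088319591 232.8790078818043
(0.4665, 0.2005) u 237.26416256900708 267.52784361443827 v 215.85790136936998 232.61235338395792
```

>>> send_rows(steps=[{"dp": [0,0,-8],"roll": 0,"jaw": 45},{"dp": [0,0,-30],"roll": 0,"jaw": 45},{"dp": [0,0,-70],"roll": 0,"jaw": 45},{"dp": [0,0,-110],"roll": 0,"jaw": 45},{"dp": [-30,-20,-135],"roll": 0,"jaw": 45}])

```text
time_s: 14.3
tcp_pos: [0.586, -0.2112, 0.1554]
eef_rot: [179.9, -0.1, 12.0]
contact_force: [-0.4, 0.4, -1.6]
gripper_width: 0.0479
gripper_force: 25.0
```

```bash
python3 -c "
from h import *
to((.4665,.198,.15,12.2))"
```

```text
t 14.3 tcp [ 586.  -211.2  155.4] rpy [ 1.7993e+02 -1.4000e-01  1.1970e+01] w 47.9 F [-0.4  0.4 -1.6] q [ -2.  19. -13.   0. -58. 104.]
[np.float64(-32.0), np.float64(-425.0), np.float64(5.4)] roll -0.004
```

>>> send_rows(steps=[{"dp": [-4,-57,0],"roll": 0,"jaw": 45},{"dp": [-8,-115,0],"roll": 0,"jaw": 45},{"dp": [-12,-172,0],"roll": 0,"jaw": 45},{"dp": [-17,-230,0],"roll": 0,"jaw": 45},{"dp": [-22,-290,0],"roll": 0,"jaw": 45}])

```text
time_s: 14.92
tcp_pos: [0.5018, 0.07, 0.1539]
eef_rot: [-180.0, -0.0, 12.0]
contact_force: [2.2, 0.5, -2.5]
gripper_width: 0.048
gripper_force: 25.0
```

>>> send_rows(steps=[{"dp": [-5,-57,0],"roll": 0,"jaw": 45},{"dp": [-9,-110,0],"roll": 0,"jaw": 45},{"dp": [-10,-135,30],"roll": 0,"jaw": 45},{"dp": [-10,-135,80],"roll": 0,"jaw": 45},{"dp": [-10,-135,80],"roll": 0,"jaw": 45}])

```text
time_s: 15.55
tcp_pos: [0.4623, 0.1967, 0.0709]
eef_rot: [179.8, 0.4, 12.0]
contact_force: [0.3, -0.5, -1.1]
gripper_width: 0.048
gripper_force: 25.0
```

>>> send_rows(steps=[{"dp": [0,0,0],"roll": 0,"jaw": 45}])

```text
time_s: 15.68
tcp_pos: [0.4656, 0.1986, 0.0749]
eef_rot: [180.0, -0.1, 12.0]
contact_force: [-0.1, 0.1, -1.4]
gripper_width: 0.0483
gripper_force: 25.0
```

```bash
python3 -c "
from h import *
to((.4665,.198,.0369,12.0))"
```

```text
t 15.68 tcp [465.6 198.6  74.9] rpy [ 1.800e+02 -5.000e-02  1.199e+01] w 48.3 F [-0.1  0.1 -1.4] q [ 45.  15. -33.   0. -43.  57.]
[np.float64(0.8), np.float64(0.8), np.float64(38.0)] roll -0.0
```

>>> send_rows(steps=[{"dp": [1,0.5,18],"roll": 0,"jaw": 45},{"dp": [1,0.5,32],"roll": 0,"jaw": 45},{"dp": [1,0.5,35],"roll": 0,"jaw": 45},{"dp": [1,0.5,37],"roll": 0,"jaw": 45},{"dp": [1,0.5,37.8],"roll": 0,"jaw": 45}])

```text
time_s: 16.3
tcp_pos: [0.4663, 0.1984, 0.0367]
eef_rot: [-180.0, -0.1, 12.0]
contact_force: [-4.4, -1.8, 11.8]
gripper_width: 0.0477
gripper_force: 25.1
```

>>> send_rows(steps=[{"dp": [0,0,0],"roll": 0,"jaw": 45},{"dp": [0,0,0.3],"roll": 0,"jaw": 45}])

```text
time_s: 16.55
tcp_pos: [0.4663, 0.1983, 0.0367]
eef_rot: [-180.0, -0.1, 12.0]
contact_force: [-3.1, -1.4, 10.7]
gripper_width: 0.0476
gripper_force: 25.1
```

Contact. Release and go to the V-block.

>>> send_rows(steps=[{"dp": [0,0,0],"roll": 0,"jaw": 75},{"dp": [0,0,0],"roll": 0,"jaw": 100},{"dp": [0,0,0],"roll": 0,"jaw": 100},{"dp": [0,0,0],"roll": 0,"jaw": 100},{"dp": [0,0,-40],"roll": 0,"jaw": 100}])

```text
time_s: 17.18
tcp_pos: [0.4642, 0.1967, 0.0735]
eef_rot: [179.8, 0.3, 12.0]
contact_force: [0.4, 1.6, 0.3]
gripper_width: 0.0863
gripper_force: 0.0
```

>>> send_rows(steps=[{"dp": [20,0,-60],"roll": 0,"jaw": 100},{"dp": [70,0,-70],"roll": -0.1,"jaw": 100},{"dp": [120,0,-70],"roll": -0.225,"jaw": 100},{"dp": [148,10,-70],"roll": -0.225,"jaw": 100},{"dp": [148,10,-60],"roll": -0.225,"jaw": 100}])

```text
time_s: 17.8
tcp_pos: [0.6146, 0.2189, 0.1349]
eef_rot: [180.0, -0.0, 24.8]
contact_force: [-0.3, 0.3, -0.3]
gripper_width: 0.0878
gripper_force: 0.0
```

```bash
python3 -c "
from h import *
s=cap('side'); 
a=cv2.resize(s['image'][180:270,200:340],None,fx=5,fy=5,interpolation=cv2.INTER_CUBIC); cv2.imwrite('pics/i.png',a)
to((.6145,.217,.021,25.1))"
```

```text
t 17.85 tcp [612.4 218.4 132.9] rpy [-1.800e+02  1.600e-01  2.478e+01] w 87.5 F [-1.1 -0.3 -2.1] q [ 37.  23. -10.  -0. -57.  78.]
[np.float64(1.3), np.float64(2.2), np.float64(111.9)] roll -0.006
```

View pics/i.png

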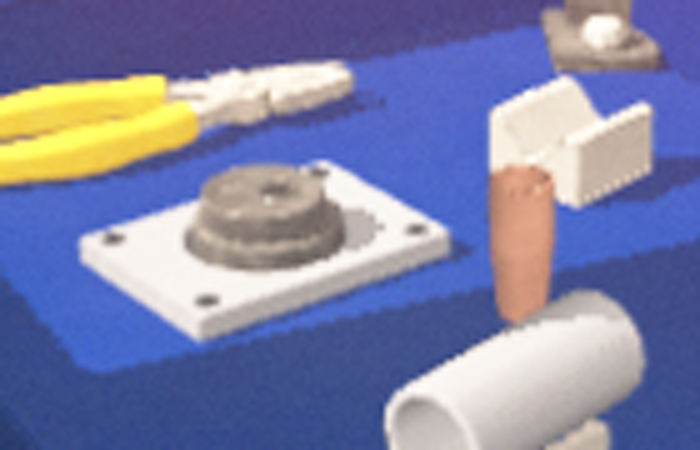

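>>> send_rows(steps=[{"dp": [1,2,50],"roll": -0.006,"jaw": 100},{"dp": [1,2,90],"roll": -0.006,"jaw": 100},{"dp": [1,2,112],"roll": -0.006,"jaw": 100},{"dp": [1,2,112],"roll": -0.006,"jaw": 100},{"dp": [1,2,112],"roll": -0.006,"jaw": 60}], newtons=30)

```text
time_s: 18.48
tcp_pos: [0.6146, 0.2181, 0.0246]
eef_rot: [180.0, -0.1, 25.3]
contact_force: [0.1, 0.2, 0.5]
gripper_width: 0.0825
gripper_force: 0.0
```

>>> send_rows(steps=[{"dp": [0,0,0],"roll": 0,"jaw": 45},{"dp": [0,0,0],"roll": 0,"jaw": 45},{"dp": [0,0,0],"roll": 0,"jaw": 45},{"dp": [0,0,0],"roll": 0,"jaw": 45},{"dp": [0,0,0],"roll": 0,"jaw": 45}])

```text
time_s: 19.1
tcp_pos: [0.6147, 0.2177, 0.0239]
eef_rot: [180.0, -0.0, 25.2]
contact_force: [-1.2, -1.2, 6.1]
gripper_width: 0.0499
gripper_force: 29.6
```

```bash
python3 -c "
from h import *
to((.6145,.217,.021,25.1))"
```

```text
t 19.1 tcp [614.7 217.7  23.9] rpy [ 1.800e+02 -2.000e-02  2.522e+01] w 49.9 F [-1.2 -1.2  6.1] q [ 37.  30. -16.   0. -44.  79.]
[np.float64(-0.5), np.float64(0.6), np.float64(2.9)] roll 0.002
```

>>> send_rows(steps=[{"dp": [0,0,-10],"roll": 0,"jaw": 45},{"dp": [0,0,-40],"roll": 0,"jaw": 45},{"dp": [0,0,-80],"roll": 0,"jaw": 45},{"dp": [-30,0,-95],"roll": 0.08,"jaw": 45},{"dp": [-80,0,-95],"roll": 0.16,"jaw": 45}])

```text
time_s: 19.73
tcp_pos: [0.5426, 0.1841, 0.1196]
eef_rot: [-179.9, -0.1, 15.9]
contact_force: [0.3, 0.6, -3.0]
gripper_width: 0.0503
gripper_force: 29.6
```

```bash
python3 -c "
from h import *
to((.4665,.198,.09,12.2),(.4665,.198,.0539,12.2))"
```

```text
t 19.73 tcp [542.6 184.1 119.6] rpy [-1.7995e+02 -1.5000e-01  1.5900e+01] w 50.3 F [ 0.3  0.6 -3. ] q [ 38.  17. -22.   0. -51.  68.]
[np.float64(-69.4), np.float64(-34.2), np.float64(29.6)] roll 0.065
[np.float64(-69.4), np.float64(-34.2), np.float64(65.7)] roll 0.065
```

>>> send_rows(steps=[{"dp": [-40,-20,5],"roll": 0.065,"jaw": 45},{"dp": [-69,-34,20],"roll": 0.065,"jaw": 45},{"dp": [-69,-34,35],"roll": 0.065,"jaw": 45},{"dp": [-69,-34,40],"roll": 0.065,"jaw": 45},{"dp": [-69,-34,40],"roll": 0.065,"jaw": 45}])

```text
time_s: 20.35
tcp_pos: [0.467, 0.1972, 0.0781]
eef_rot: [180.0, 0.0, 12.3]
contact_force: [-0.3, 0.4, -3.4]
gripper_width: 0.05
gripper_force: 29.6
```

```bash
python3 -c "
from h import *
to((.4665,.198,.0539,12.2))"
```

```text
t 20.35 tcp [467.  197.2  78.1] rpy [1.7997e+02 3.0000e-02 1.2310e+01] w 50.0 F [-0.3  0.4 -3.4] q [ 45.  15. -32.   0. -43.  57.]
[np.float64(-0.3), np.float64(-0.9), np.float64(24.2)] roll 0.002
```

>>> send_rows(steps=[{"dp": [0,-1,12],"roll": 0,"jaw": 45},{"dp": [0,-1,19],"roll": 0,"jaw": 45},{"dp": [0,-1,21],"roll": 0,"jaw": 45},{"dp": [0,-1,23],"roll": 0,"jaw": 45},{"dp": [0,-1,24],"roll": 0,"jaw": 45}])

```text
time_s: 20.98
tcp_pos: [0.4663, 0.1983, 0.0545]
eef_rot: [-180.0, -0.0, 12.3]
contact_force: [0.3, 0.1, -3.2]
gripper_width: 0.0498
gripper_force: 29.6
```

>>> send_rows(steps=[{"dp": [0,0,0],"roll": 0,"jaw": 45},{"dp": [0,0,0.4],"roll": 0,"jaw": 45}])

```text
time_s: 21.22
tcp_pos: [0.4663, 0.1983, 0.0543]
eef_rot: [-180.0, -0.0, 12.3]
contact_force: [0.1, -0.4, -2.4]
gripper_width: 0.0499
gripper_force: 29.6
```

Not yet in contact; lower a touch.

>>> send_rows(steps=[{"dp": [0,0,0.6],"roll": 0,"jaw": 45},{"dp": [0,0,1.2],"roll": 0,"jaw": 45},{"dp": [0,0,1.2],"roll": 0,"jaw": 45}])

```text
time_s: 21.6
tcp_pos: [0.4663, 0.1983, 0.0539]
eef_rot: [-180.0, -0.0, 12.4]
contact_force: [-4.1, -0.4, 9.1]
gripper_width: 0.05
gripper_force: 29.6
```

>>> send_rows(steps=[{"dp": [0,0,0],"roll": 0,"jaw": 75},{"dp": [0,0,0],"roll": 0,"jaw": 100},{"dp": [0,0,0],"roll": 0,"jaw": 100},{"dp": [0,0,0],"roll": 0,"jaw": 100},{"dp": [0,0,-40],"roll": 0,"jaw": 100}])

```text
time_s: 22.22
tcp_pos: [0.4646, 0.1968, 0.0908]
eef_rot: [179.8, 0.3, 12.3]
contact_force: [0.6, 0.1, 0.4]
gripper_width: 0.0869
gripper_force: 0.0
```

>>> send_rows(steps=[{"dp": [0,0,-50],"roll": 0,"jaw": 100},{"dp": [10,55,-50],"roll": 0,"jaw": 100},{"dp": [25,110,-50],"roll": 0,"jaw": 100},{"dp": [38,160,-50],"roll": 0,"jaw": 100},{"dp": [51,205,-50],"roll": 0,"jaw": 100}])

```text
time_s: 22.85
tcp_pos: [0.5604, 0.0071, 0.1429]
eef_rot: [-180.0, -0.0, 12.3]
contact_force: [0.8, 0.0, -0.4]
gripper_width: 0.0877
gripper_force: 0.0
```

```bash
python3 -c "
from h import *
s=cap('side'); c=cap('top')
a=cv2.resize(s['image'][170:310,190:350],None,fx=4.8,fy=4,interpolation=cv2.INTER_CUBIC); cv2.imwrite('pics/j.png',a)
to((.474,-.0117,.11,23.1),(.474,-.0117,.048,23.1))"
```

```text
t 22.95 tcp [561.1   5.5 142.4] rpy [1.7997e+02 3.0000e-02 1.2120e+01] w 87.7 F [ 0.1  0.4 -0.2] q [ 21.  15. -21.   0. -54.  82.]
[np.float64(-88.7), np.float64(-1.5), np.float64(32.4)] roll -0.192
[np.float64(-88.7), np.float64(-1.5), np.float64(94.4)] roll -0.192
```

View pics/j.png

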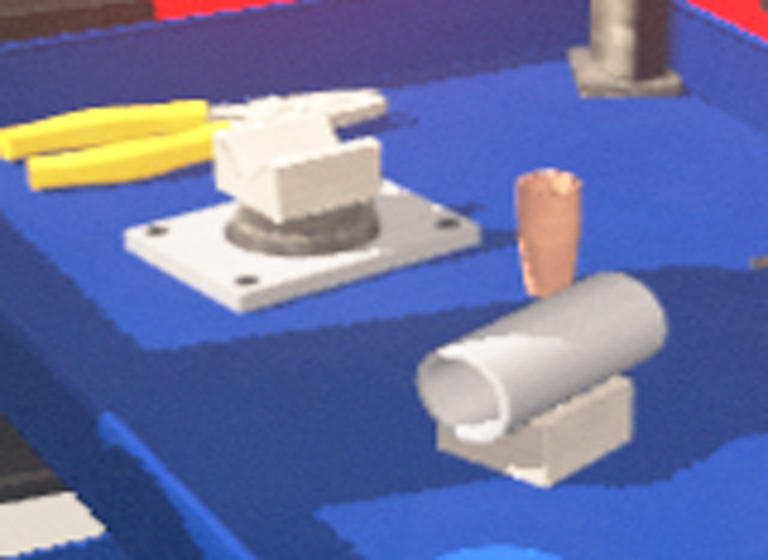

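>>> send_rows(steps=[{"dp": [-50,-1,0],"roll": -0.1,"jaw": 100},{"dp": [-89,-1.5,15],"roll": -0.192,"jaw": 100},{"dp": [-89,-1.5,30],"roll": -0.192,"jaw": 100},{"dp": [-89,-1.5,45],"roll": -0.192,"jaw": 100},{"dp": [-89,-1.5,45],"roll": -0.192,"jaw": 100}])

```text
time_s: 23.58
tcp_pos: [0.4716, -0.0087, 0.0971]
eef_rot: [-180.0, 0.1, 23.3]
contact_force: [-1.1, -0.2, 0.5]
gripper_width: 0.0879
gripper_force: 0.0
```

```bash
python3 -c "
from h import *
to((.474,-.0117,.048,23.1))"
```

```text
t 23.57 tcp [471.6  -8.7  97.1] rpy [-1.7999e+02  1.2000e-01  2.3340e+01] w 87.9 F [-1.1 -0.2  0.5] q [ 23.  10. -35.  -0. -45.  90.]
[np.float64(1.0), np.float64(3.7), np.float64(49.1)] roll 0.004
```

>>> send_rows(steps=[{"dp": [1,3.5,20],"roll": 0.004,"jaw": 100},{"dp": [1,3.5,40],"roll": 0.004,"jaw": 100},{"dp": [1,3.5,49],"roll": 0.004,"jaw": 100},{"dp": [1,3.5,49],"roll": 0.004,"jaw": 60},{"dp": [1,3.5,49],"roll": 0.004,"jaw": 40}], newtons=30)

```text
time_s: 24.2
tcp_pos: [0.4754, -0.0113, 0.0496]
eef_rot: [180.0, -0.1, 23.1]
contact_force: [-0.7, -0.3, -0.0]
gripper_width: 0.0732
gripper_force: 0.0
```

>>> send_rows(steps=[{"dp": [0,0,0],"roll": 0,"jaw": 35},{"dp": [0,0,0],"roll": 0,"jaw": 35},{"dp": [0,0,0],"roll": 0,"jaw": 35},{"dp": [0,0,0],"roll": 0,"jaw": 35},{"dp": [0,0,0],"roll": 0,"jaw": 35}])

```text
time_s: 24.82
tcp_pos: [0.4749, -0.0115, 0.049]
eef_rot: [180.0, -0.0, 23.1]
contact_force: [-1.2, -0.5, 3.2]
gripper_width: 0.0412
gripper_force: 29.9
```

```bash
python3 -c "
from h import *
to((.474,-.0117,.048,23.1))"
```

```text
t 24.82 tcp [474.9 -11.5  49. ] rpy [ 1.7999e+02 -1.0000e-02  2.3110e+01] w 41.2 F [-1.2 -0.5  3.2] q [ 22.  15. -38.   0. -37.  91.]
[np.float64(-0.9), np.float64(-0.2), np.float64(1.0)] roll 0.0
```

>>> send_rows(steps=[{"dp": [0,0,-8],"roll": 0,"jaw": 35},{"dp": [0,0,-30],"roll": 0,"jaw": 35},{"dp": [0,0,-65],"roll": 0,"jaw": 35},{"dp": [0,0,-100],"roll": 0,"jaw": 35},{"dp": [0,0,-100],"roll": 0,"jaw": 35}])

```text
time_s: 25.45
tcp_pos: [0.4762, -0.0111, 0.1514]
eef_rot: [180.0, -0.3, 23.1]
contact_force: [-0.1, -0.2, -5.1]
gripper_width: 0.0417
gripper_force: 29.9
```

```bash
python3 -c "
from h import *
to((.467,.1985,.15,12.3))"
```

```text
t 25.45 tcp [476.2 -11.1 151.4] rpy [179.98  -0.29  23.11] w 41.7 F [-0.1 -0.2 -5.1] q [ 22.   6. -31.   0. -52.  91.]
[np.float64(73.8), np.float64(-196.3), np.float64(1.4)] roll 0.189
```

>>> send_rows(steps=[{"dp": [17,-46,0],"roll": 0.05,"jaw": 35},{"dp": [35,-93,0],"roll": 0.1,"jaw": 35},{"dp": [53,-140,0],"roll": 0.15,"jaw": 35},{"dp": [68,-180,0],"roll": 0.189,"jaw": 35},{"dp": [74,-196,10],"roll": 0.189,"jaw": 35}])

```text
time_s: 26.08
tcp_pos: [0.4656, 0.1998, 0.138]
eef_rot: [-180.0, 0.0, 12.4]
contact_force: [-0.5, -0.2, -3.5]
gripper_width: 0.0417
gripper_force: 29.9
```

>>> send_rows(steps=[{"dp": [0,0,10],"roll": 0,"jaw": 35},{"dp": [0,0,25],"roll": 0,"jaw": 35},{"dp": [0,0,40],"roll": 0,"jaw": 35},{"dp": [0,0,40],"roll": 0,"jaw": 35},{"dp": [0,0,40],"roll": 0,"jaw": 35}])

```text
time_s: 26.7
tcp_pos: [0.4663, 0.1975, 0.099]
eef_rot: [180.0, -0.0, 12.2]
contact_force: [-0.3, -0.2, -3.7]
gripper_width: 0.0411
gripper_force: 29.9
```

```bash
python3 -c "
from h import *
s=cap('side'); 
a=cv2.resize(s['image'][150:290,190:350],None,fx=4,fy=4,interpolation=cv2.INTER_CUBIC); cv2.imwrite('pics/k.png',a)
to((.467,.1985,.079,12.3))"
```

```text
t 26.75 tcp [466.4 197.7  99.3] rpy [-1.7999e+02 -4.0000e-02  1.2260e+01] w 41.4 F [-0.5 -0.5 -4. ] q [ 45.  13. -31.   0. -46.  57.]
[np.float64(0.8), np.float64(-0.6), np.float64(20.3)] roll -0.001
```

View pics/k.png

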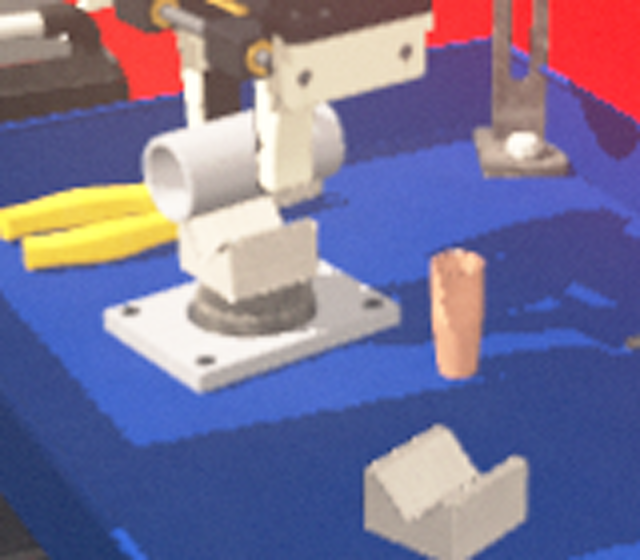

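>>> send_rows(steps=[{"dp": [0.8,-0.6,10],"roll": 0,"jaw": 35},{"dp": [0.8,-0.6,16],"roll": 0,"jaw": 35},{"dp": [0.8,-0.6,18],"roll": 0,"jaw": 35},{"dp": [0.8,-0.6,19.5],"roll": 0,"jaw": 35},{"dp": [0.8,-0.6,20.5],"roll": 0,"jaw": 35}])

```text
time_s: 27.38
tcp_pos: [0.4668, 0.1984, 0.0799]
eef_rot: [180.0, -0.0, 12.3]
contact_force: [-8.5, -3.7, 22.4]
gripper_width: 0.041
gripper_force: 29.8
```

>>> send_rows(steps=[{"dp": [0,0,0.3],"roll": 0,"jaw": 35},{"dp": [0,0,0.3],"roll": 0,"jaw": 35}])

```text
time_s: 27.62
tcp_pos: [0.4668, 0.1984, 0.0799]
eef_rot: [180.0, -0.0, 12.3]
contact_force: [-7.5, -3.0, 17.3]
gripper_width: 0.0416
gripper_force: 29.8
```

>>> send_rows(steps=[{"dp": [0,0,-0.7],"roll": 0,"jaw": 35},{"dp": [0,0,-0.7],"roll": 0,"jaw": 60},{"dp": [0,0,-0.7],"roll": 0,"jaw": 80},{"dp": [0,0,-0.7],"roll": 0,"jaw": 90},{"dp": [0,0,-0.7],"roll": 0,"jaw": 90}])

```text
time_s: 28.25
tcp_pos: [0.4667, 0.1986, 0.0787]
eef_rot: [180.0, 0.0, 12.3]
contact_force: [0.2, -0.2, 0.3]
gripper_width: 0.0753
gripper_force: 0.0
```

>>> send_rows(steps=[{"dp": [0,0,0],"roll": 0,"jaw": 90},{"dp": [0,0,-20],"roll": 0,"jaw": 90},{"dp": [0,0,-50],"roll": 0,"jaw": 90},{"dp": [0,0,-90],"roll": 0,"jaw": 90},{"dp": [40,20,-110],"roll": 0,"jaw": 90}])

```text
time_s: 28.88
tcp_pos: [0.5098, 0.1884, 0.1917]
eef_rot: [-179.9, -0.2, 12.4]
contact_force: [1.8, 1.6, -0.1]
gripper_width: 0.0789
gripper_force: 0.0
```

>>> send_rows(steps=[{"dp": [10,50,-10],"roll": 0,"jaw": 90},{"dp": [20,105,-10],"roll": 0,"jaw": 90},{"dp": [20,160,-10],"roll": 0,"jaw": 90},{"dp": [20,215,-10],"roll": 0,"jaw": 90},{"dp": [20,250,-10],"roll": 0,"jaw": 90}])

```text
time_s: 29.5
tcp_pos: [0.5827, -0.0549, 0.1985]
eef_rot: [180.0, 0.0, 12.2]
contact_force: [0.2, 0.7, 0.1]
gripper_width: 0.079
gripper_force: 0.0
```

```bash
python3 -c "
from h import *
s=cap('side');c=cap('top')
a=cv2.resize(s['image'][160:290,190:350],None,fx=2.4,fy=2.4,interpolation=cv2.INTER_CUBIC)
b=cv2.resize(c['image'][160:290,160:320],None,fx=2.4,fy=2.4,interpolation=cv2.INTER_CUBIC)
cv2.imwrite('pics/l.png',np.hstack([a,b]))
to((.467,.1985,.079,12.3))"
```

```text
t 29.6 tcp [582.8 -55.6 198.3] rpy [1.7998e+02 5.0000e-02 1.2080e+01] w 78.6 F [-0.  -0.3  0.4] q [ 14.  14. -14.   0. -62.  88.]
[np.float64(-60.1), np.float64(-272.7), np.float64(119.3)] roll -0.004
```

View pics/l.png

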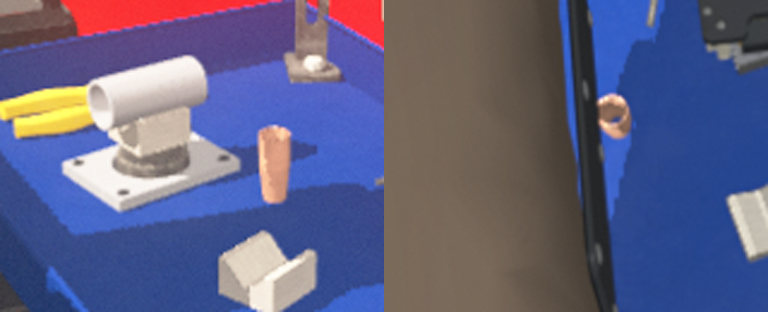

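```bash
python3 -c "
from h import *
s=cap('side'); th=np.linspace(0,6.283,200); a=np.radians(12.3)
ux=np.array([np.cos(a),np.sin(a),0]); uy=np.array([-np.sin(a),np.cos(a),0]); uz=np.array([0,0,1])
P=np.concatenate([np.array([.4661,.1983,.072])+k*ux+.021*(np.cos(th)[:,None]*uy+np.sin(th)[:,None]*uz) for k in(-.045,.045)])
q=(proj(s,P)-[190,160])*2.4; print(q.min(0),q.max(0))
print([(round(float((proj(s,[.4661,.1983,.072]+d*ux)[0]-proj(s,[.4661,.1983,.072])[0])[0]*2.4),1)) for d in(.01,)])
"
```

```text
[86.59477872 53.08234911] [207.8239425  130.28748932]
[10.2]
```

```bash
python3 -c "
from plant import r
print(r.close_job())"
```

```text
the job is handed in; nothing more can be done
None
```

I built the pipe support and handed the job in at about 30 s of the 144 s allowed. The last side view shows the discs, V-block and pipe stacked as asked, the pipe's outline matches its expected position, and both nozzles are untouched; the hand-in returned no verdict.

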